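Bolt the hatch of the imaging box

TASK

The hatch of the white imaging box must be bolted before the lamp goes on. Press the spring safety catch down with one fingertip and, keeping it down all the way, push the bolt's upright thumb piece with the other fingertip until the bolt is fully home in its keeper; then let go, so that the catch springs up and locks the bolt. Leave the objective, the dish and the slide box where they are.

Things in the scene. Friction and masses are not known exactly. Their poses are not given: they have to be found in the camera images.
- darkbox: White imaging box, 280 x 400 x 80 mm, fixed to the bench, yaw within 0.55 rad. Origin: centre of its underside; x across the bolt, y along it towards the keeper, z up (sizes of the lock's parts follow these axes). The lock is on its top. The centre lines of catch and thumb piece are parallel to y and 60 mm apart in x, so two fingertips set apart along x reach both.
- bolt (a joint): Bolt travel along the box's +y, m: 0 to 0.002 at the start (drawn back), 0.0435 fully home at a hard stop, nose in the keeper. Friction about 2 N, no spring. With the catch up it has about 3.5 mm of play: the catch's tooth stands between ribs on the bolt, 14 mm apart, and rises into each gap if let up on the way. At the end the catch can rise only in the last 3 mm of travel.
- thumb (a point): Centre of the bolt's upright steel thumb piece, a plate 28 mm wide (x), 10 mm thick (y), 36 mm high (z); it moves with the bolt and is pushed on its -y face. Its top is 138 mm above the bench. On its -y side the bar and guide lie lower than 107 mm above the bench, so a fingertip has room there.
- catch (a joint): Travel of the spring catch, m, pressed straight down: 0 up, 0.010 hard stop. Its spring takes 3.5 N at 0 and 7 N at 0.010. The bolt is free once it is pressed more than 4 mm; 6 to 9 mm is a good depth.
- catch_top (a point): Centre of the top face of the spring catch, a long ribbed steel key, 28 mm (x) by 105 mm (y), beside the bolt on its -x side. Top 122 mm above the bench when up, 112 mm fully pressed; housing walls 108 mm. At the start its centre is about 7 mm to +y of the thumb piece's. It does not move along y: a fingertip pressing it may slide along it with the bolt.
- objective_mid (a point): Centre of a brass microscope objective, 30 mm in diameter and 46 mm high, standing on the imaging box's top near its +y end. Leave it alone.
- dish_mid (a point): Centre of a clear covered dish, 59 mm in diameter and 14 mm high, on the bench beside the box. Leave it alone.
- slidebox_mid (a point): Centre of a grey slide box, 90 x 50 x 34 mm, on the bench beside the box. Leave it alone.

How it is judged (in metres and radians):
On the way, in this order (a step that is already met when the one before it is completed fails the run):
1. the catch is pressed down while the bolt is still drawn back (value of joint catch above 0.004 m and value of joint bolt below 0.008 m), for 0.1 s.
2. the bolt has been pushed home with the catch still down (value of joint catch above 0.003 m and value of joint bolt above 0.038 m), for 0.1 s.
At the end, for the whole second after the job is handed in: The bolt stands within 3.5 mm of fully home, the catch has sprung up to within 2 mm of its rest, and the objective, the dish and the slide box are within 15 mm of where they stood (value of joint bolt above 0.04 m and value of joint catch below 0.002 m and distance of each of objective_mid, dish_mid, slidebox_mid from where it was at the start of the episode below 0.015 m); the robot touches nothing.
It fails at once if the catch came up while the bolt was part-way (value of joint catch below 0.002 m and value of joint bolt between 0.007 and 0.039 m).
It fails at once if the objective, the dish or the slide box was lifted, knocked over or pushed away (distance of any of objective_mid, dish_mid, slidebox_mid from where it was at the start of the episode above 0.015 m).
It also fails if it takes over 32 s, if anything falls off the work surface, if the arm or the gripper's body presses on something with over 40 N, if the wrist force passes 120 N, or if a joint passes its speed limit or range.

ROBOT

A 7-joint arm with a two-finger parallel gripper is mounted at the origin on the work surface. World frame = base frame: x ahead of the robot, y to its left, z up, the work surface at z = 0. Lengths are in mm, angles in rad, forces in N, time in s.
With the tool pointing down it reaches from about 400 to 850 mm from the base axis. Payload 6.9 kg.
Tool frame: the origin (TCP) lies midway between the tips of the shut fingers; the grasp point (between the pads) lies 19 mm behind it; z points along the fingers, y is the line along which they close (so a half turn about z gives the same grasp; the last joint's range is limited). The gripper opens to 85 mm and grips with 20 to 120 N. Pads are 22 mm wide; open, the fingers measure 114 mm over their backs; the gripper's body (76 mm by 85 mm) begins 54 mm behind the grasp point. The pads swing forward as they close: fully open they stand 13 mm farther back than shut.
Start: joints at [1.409, 0.507, -0.238, 1.5, 0.126, 1.149, -0.155], TCP at [165.352, -602.719, 231.275] pointing down, gripper open.
Joint ranges: [-3.08, 3.08], [-0.24, 2.05], [-1.43, 1.35], [0, 2.5], [-1.52, 4.66], [0.17, 1.96], [-2.89, 2.89]. Speed limits (rad/s): [2.39, 2.39, 3.14, 3.14, 3.14, 3.14, 3.14].

INTERFACE

Orientations are given as [roll, pitch, yaw] about the fixed x, y, z axes, in that order (R = Rz(yaw) Ry(pitch) Rx(roll)).
In Python, from workcell import bot gives the robot as it stands.
- The arm moves only by the shell command python3 -m inch 'ROWS' [FORCE]. ROWS is text: rows parted by semicolons, each of 7 numbers parted by spaces: the shift along the tool's x, y, z as a fraction of full scale, then the turn, a rotation vector about the tool's x, y, z as a fraction of full scale, then the opening, from 0 (shut) to 1 (fully open). In form: dx dy dz rx ry rz jaw; .... A call has 1 to 10 rows; each row shifts and turns the commanded pose from where the row before left it, along the tool's axes as they then stand; what a row does not reach is not made up. Full scale, the value 1, is 0.2 m for a shift and 5 degrees for a turn. A row lasts 1/10 s, in which the tool goes at most 50 mm and 8.59 degrees, less where a joint would pass 70% of its speed; a pose out of reach is approached as far as the arm can. A call with a number of a shift or a turn outside -1 to 1 is refused whole. A call with a gripper value outside its range is refused whole. The fingers move at their own pace and stop on an object; FORCE is the grip in N (left out, the last holds). Time passes only in rows, so rows that do not move let the fingers close. It gives the time, the measured TCP pose, the force, the opening and the grip force at its end, in the units of the state.
- bot.read_state(): the state, without advancing time (a new reading comes with each control period).
- bot.grab_frame(name): name is "scene" or "side" or "wrist"; returns a dict with "pixels" (420x560x3 uint8, blue, green, red), "depth" (420x560 float32, mm along the optical axis (not along the pixel's ray), 0 where there is no reading), "vertical_fov" (degrees; the focal length in pixels is half the picture's height over the tangent of half this angle, whatever the lens; pixels are square), "cx", "cy" (the principal point, pixels), "R" (3x3) and "t" (3): a world point X has camera coordinates R X + t. Camera axes: x right, y down, z forward; pixel columns grow to the right and rows downward; lengths in mm; the calibration is good to about 2 mm. The wrist camera is an equidistant fisheye: a pixel r from the principal point sees the ray r / f radians off the axis. A picture is of the moment at which its call begins.
- bot.close_job(): hands the job in; it is judged then, once.
Trained networks look in a picture, given as the dict that the camera call returned (one of the last four; its "shot" number tells which), for a name from the list of things; names that differ only in an ending like _2 or _b are one class to them, and where a whole thing is asked for, a point or a joint stands for the part that bears it (a point fixed in the world has none). Each returns a list of dicts, best first, with "p" (0 to 1); they miss things now and then, are a little off and sometimes report something else, mostly with a low value. They report only what shows in the picture. A call takes as long as a camera call.
- bot.look_for(name, picture): "point" ([x, y, z] in mm, in the coordinates of the camera as it stood for that picture, good to about 4 mm: the middle of the surface that is visible of it).
- bot.trace(name, picture): "region" (420x560 bool, what is visible of it).
- bot.tip_of(name, picture): "point" ([x, y, z] in mm, in the coordinates of the camera as it stood for that picture, good to about 4 mm: a listed point, or the origin of a listed thing).
The state is a dict: "clock": time; "q": joint angles; "qd": joint speeds; "tau": joint torques, N m; "eef_pos": TCP position; "eef_rot": TCP orientation; "contact_force": force on the tool from outside, world axes, zero at the start; "torque": the same for the moment, N m; "finger_gap": finger opening in mm; "finger_force": force on a finger pad.
Only numpy, scipy, OpenCV 4.12 (cv2) and the standard library are available. Lean on these libraries where they do the work, as an engineer would, in place of code of your own. Each camera call takes 0.05 s, during which the arm holds its last target. There are 200 camera calls.

## Working session

There is one attempt and no reset: what is moved stays moved. The work goes in short steps, Python scripts to look and compute and a shell command to move; the robot and the scene stay as the last step left them, time stands still between calls to the robot, and variables do not carry over. Pictures are saved under pics/ and viewed, at most 10 in all, crops included, and the job is handed in when it is done.

```bash
mkdir -p pics
cat > h.py <<'E'
import numpy as np, cv2
from workcell import bot
def w(f,p): return f["R"].T@(np.array(p)-f["t"])
def look(names,cams):
    for c in cams:
        f=bot.grab_frame(c); f={k:(np.array(v) if k in("R","t") else v) for k,v in f.items()}
        for n in names:
            for fn in (bot.tip_of,):
                r=fn(n,f)
                for d in r[:2]: print(c,n,round(d["p"],2),w(f,d["point"]).round(1))
        yield c,f
E
python3 - <<'E'
from h import *
s=bot.read_state(); print({k:np.round(v,3) for k,v in s.items()})
for c,f in look(["darkbox","thumb","catch_top","objective_mid","dish_mid","slidebox_mid"],["scene","side","wrist"]):
    cv2.imwrite(f"pics/{c}0.png",f["pixels"])
E
```

```text
{'clock': np.float64(0.0), 'q': array([ 1.408,  0.508, -0.237,  1.501,  0.126,  1.149, -0.155]), 'qd': array([-0.001,  0.001, -0.001,  0.001, -0.001, -0.   ,  0.001]), 'tau': array([-0.0000e+00, -6.2060e+01, -2.1870e+00, -2.4966e+01,  1.3000e-02,
        1.2000e-02, -0.0000e+00]), 'eef_pos': array([ 165.154, -602.266,  230.437]), 'eef_rot': array([-3.14 ,  0.   ,  0.268]), 'contact_force': array([0.102, 0.033, 0.052]), 'torque': array([ 0.023, -0.038, -0.048]), 'finger_force': np.float64(0.0), 'finger_gap': np.float64(85.753)}
scene darkbox 0.77 [597.2 -66.9  -2.3]
scene thumb 0.69 [ 613.7 -101.8  116.3]
scene catch_top 0.91 [561.5 -77.7 124.5]
scene objective_mid 0.59 [713.8  61.4 100.2]
scene dish_mid 0.86 [719.7 181.6   9.8]
scene slidebox_mid 0.71 [ 486.6 -345.2   18.4]
side darkbox 0.87 [598.6 -66.9  -2.1]
side thumb 0.85 [ 618.3 -105.   120.1]
side objective_mid 0.68 [719.3  57.8 103.1]
side dish_mid 0.71 [597.4 -67.2   1.5]
side slidebox_mid 0.5 [ 486.5 -341.2   16.3]
```

View pics/scene0.png

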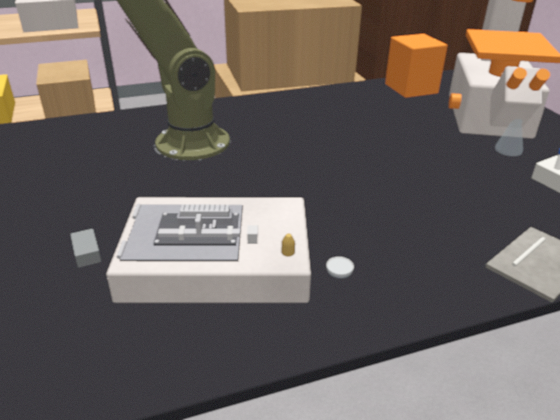

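Run:
```python
from h import *
for c,f in look([],["scene","side"]):
    # box top points: z 72..88 -> minAreaRect
    z=f["depth"]; fl=210/np.tan(np.radians(f["vertical_fov"])/2)
    v,u=np.mgrid[:420,:560]; P=np.stack([(u-f["cx"])/fl*z,(v-f["cy"])/fl*z,z],-1)
    W=(P-f["t"])@f["R"]
    m=(z>0)&(abs(W[...,2]-80)<5)&(abs(W[...,0]-600)<300)&(abs(W[...,1]+67)<300)
    r=cv2.minAreaRect(W[m][:,:2].astype(np.float32)); print(c,m.sum(),r)
    for n in["catch_top","thumb"]:
        t=bot.trace(n,f)
        if t:
            k=t[0]["region"]&(z>0); Q=W[k]; print(n,t[0]["p"],k.sum(),np.median(Q,0).round(1))
            if n=="catch_top": Q=Q[(Q[:,2]>116)&(Q[:,2]<128)];
            else: Q=Q[abs(Q[:,2]-125)<17]
            if len(Q)>5: print(Q.mean(0), cv2.minAreaRect(Q[:,:2].astype(np.float32)))
```

```text
scene 10051 ((598.8702392578125, -67.96290588378906), (398.4860534667969, 282.20404052734375), 71.43486785888672)
catch_top 0.73 461 [722.2 178.   13.1]
thumb 0.74 650 [ 621.7 -100.9  102.5]
[ 622.3380335  -104.67704071  127.23818842] ((601.6487426757812, -100.79798889160156), (12.728517532348633, 62.60543441772461), 78.71875)
side 3817 ((597.0673828125, -65.33474731445312), (404.6964111328125, 283.4041748046875), 71.20032501220703)
thumb 0.48 202 [613.6 -96.8 105.2]
[614.85971388 -96.9711244  125.68922999] ((616.2570190429688, -100.03305053710938), (14.797239303588867, 31.62074851989746), 60.45433044433594)
```

```bash
python3 -m inch '0.166 -0.1135 0 0 0 0 0.53;0.166 -0.1135 0 0 0 0 0.53;0.166 -0.1135 0 0 0 0 0.53;0.166 -0.1135 0 0 0 0 0.53;0.166 -0.1135 0 0 0 0 0.53;0.166 -0.1135 0 0 0 0 0.53;0.166 -0.1135 0 0 0 0 0.53;0.166 -0.1135 0 0 0 0 0.53' 20
python3 -m inch '0.166 -0.1135 0 0 0 0 0.53;0.166 -0.1135 0 0 0 0 0.53;0.166 -0.1135 0 0 0 0 0.53;0.166 -0.1135 0 0 0 0 0.53;0.166 -0.1135 0 0 0 0 0.53;0.166 -0.1135 0 0 0 0 0.53;0.166 -0.1135 0 0 0 0 0.53;0.166 -0.1135 0 0 0 0 0.53;0 0 0 0 0 -1 0.53;0 0 0 0 0 -1 0.53'
python3 -m inch '0 0 0 0 0 -1 0.53;0 0 0 0 0 -1 0.53;0 0 0 0 0 -1 0.53;0 0 0 0 0 -1 0.53;0 0 0 0 0 -1 0.53;0 0 0 0 0 -1 0.53;0 0 0 0 0 -1 0.53;0 0 0 0 0 -1 0.53;0 0 0 0 0 -1 0.53;0 0 0 0 0 -0.2 0.53'
```

```text
clock: 2.15
eef_pos: [374.3, -356.0, 231.5]
eef_rot: [3.141, -0.0, 0.268]
contact_force: [0.5, -0.5, -0.7]
finger_gap: 45.1
finger_force: 0.0
clock: 3.15
eef_pos: [582.3, -109.9, 231.1]
eef_rot: [-3.141, -0.0, 0.449]
contact_force: [-0.3, -0.7, 0.9]
finger_gap: 45.2
finger_force: 0.0
clock: 4.15
eef_pos: [581.5, -112.1, 231.2]
eef_rot: [-3.142, -0.0, 1.247]
contact_force: [0.5, -0.1, -0.3]
finger_gap: 44.9
finger_force: 0.0
```

Run:
```python
from h import *
s=bot.read_state(); tcp=np.array(s["eef_pos"]); yaw=s["eef_rot"][2]
T=np.array([[np.cos(yaw),np.sin(yaw),0],[np.sin(yaw),-np.cos(yaw),0],[0,0,-1]])
print(tcp.round(1),yaw)
for c in ["wrist","scene","side"]:
    f=bot.grab_frame(c); cv2.imwrite(f"pics/{c}1.png",f["pixels"])
    g={"R":np.array(f["R"]),"t":np.array(f["t"])}
    for n in["thumb","catch_top"]:
        for d in bot.tip_of(n,f)[:2]:
            X=w(g,d["point"]); print(c,n,round(d["p"],2),X.round(1),"tool",(T@(X-tcp)).round(1))
```

```text
[ 581.5 -112.1  231.2] 1.246768071480584
wrist thumb 0.93 [ 617.9 -101.7  122. ] tool [ 21.4  31.3 109.2]
wrist catch_top 0.87 [559.2 -77.6 120.6] tool [ 25.6 -32.1 110.7]
scene thumb 0.79 [ 613.4 -104.9  119.2] tool [ 17.   27.9 112. ]
scene catch_top 0.6 [560.7 -77.5 125.7] tool [ 26.1 -30.7 105.6]
side thumb 0.63 [ 618.3 -100.9  121.3] tool [ 22.4  31.3 110. ]
side thumb 0.32 [596.3 -67.4  -0.7] tool [ 4.710e+01 -1.000e-01  2.319e+02]
side catch_top 0.8 [565.3 -76.5 126.6] tool [ 28.6 -26.7 104.7]
```

View pics/wrist1.png

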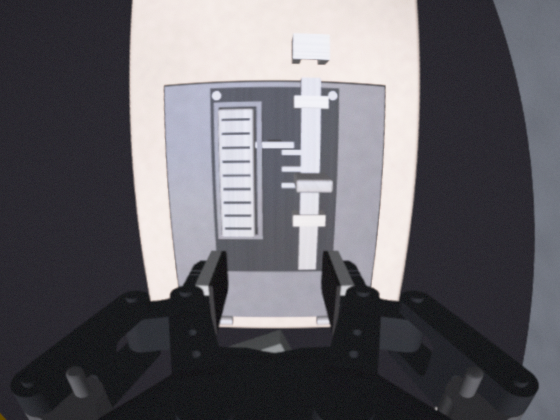

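```bash
python3 -m inch '-0.03 0 0 0 0 0 0.53;0 0 0.1 0 0 0 0.53;0 0 0.1 0 0 0 0.53;0 0 0.1 0 0 0 0.53;0 0 0.1 0 0 0 0.53;0 0 0.08 0 0 0 0.53;0 0 0 0 0 0 0.53;0 0 0 0 0 0 0.53'
python3 - <<'E'
from h import *
for c in ["wrist","side"]:
    f=bot.grab_frame(c); p=f["pixels"]
    if c=="side":
        g=np.array(f["R"])@np.array([580,-110,120])+np.array(f["t"]); fl=210/np.tan(np.radians(f["vertical_fov"])/2)
        u,v=int(g[0]/g[2]*fl+f["cx"]),int(g[1]/g[2]*fl+f["cy"]); p=cv2.resize(p[max(0,v-60):v+60,max(0,u-80):u+80],None,fx=4,fy=4)
    cv2.imwrite(f"pics/{c}2.png",p)
E
```

```text
clock: 5.4
eef_pos: [579.7, -117.9, 135.6]
eef_rot: [-3.141, -0.0, 1.245]
contact_force: [0.7, -1.1, -0.7]
finger_gap: 44.9
finger_force: 0.0
```

View pics/wrist2.png

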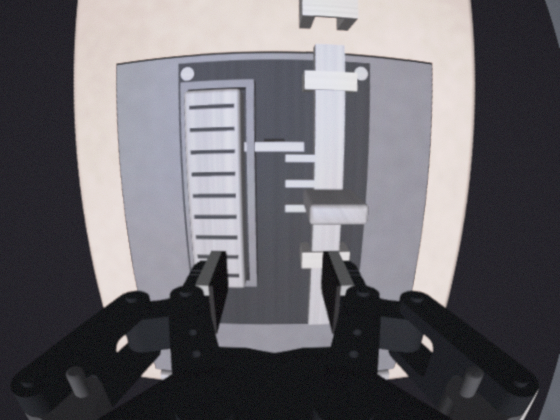

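View pics/side2.png

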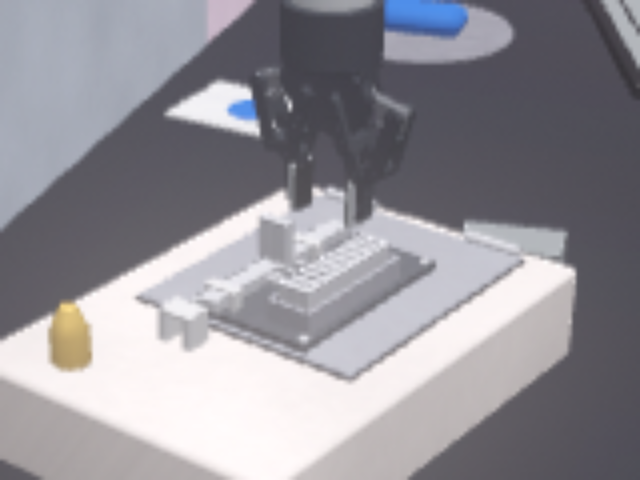

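```bash
python3 -m inch '0 0 0.03 0 0 0 0.53;0 0 0.03 0 0 0 0.53;0 0 0 0 0 0 0.53;0 0 0 0 0 0 0.53'
python3 -m inch '0 0 0.015 0 0 0 0.53;0 0 0 0 0 0 0.53;0 0 0 0 0 0 0.53'
python3 -m inch '0 0 0.015 0 0 0 0.53;0 0 0 0 0 0 0.53;0 0 0 0 0 0 0.53'
```

```text
clock: 5.9
eef_pos: [579.5, -117.6, 123.1]
eef_rot: [-3.141, 0.0, 1.245]
contact_force: [0.6, 0.2, 0.0]
finger_gap: 45.0
finger_force: 0.0
clock: 6.2
eef_pos: [579.6, -117.6, 120.3]
eef_rot: [-3.141, -0.0, 1.245]
contact_force: [-0.1, -0.1, 1.0]
finger_gap: 45.2
finger_force: 0.0
clock: 6.5
eef_pos: [579.8, -117.6, 117.5]
eef_rot: [3.141, -0.0, 1.245]
contact_force: [0.6, 0.4, 4.0]
finger_gap: 45.3
finger_force: 1.8
```

```bash
python3 -m inch '0 0 0.015 0 0 0 0.53;0 0 0 0 0 0 0.53;0 0 0 0 0 0 0.53'
python3 -m inch '0 0 0.01 0 0 0 0.53;0 0 0 0 0 0 0.53;0 0 0 0 0 0 0.53'
python3 - <<'E'
from h import *
F=[]
for i in range(4):
    f=bot.grab_frame("scene"); F.append(bot.read_state()["contact_force"])
print(np.mean(F,0))
E
```

```text
clock: 6.8
eef_pos: [579.7, -117.6, 114.4]
eef_rot: [3.141, -0.0, 1.245]
contact_force: [-0.5, -0.3, 5.6]
finger_gap: 45.4
finger_force: 2.3
clock: 7.1
eef_pos: [579.8, -117.6, 112.5]
eef_rot: [3.141, -0.0, 1.245]
contact_force: [-0.6, -1.0, 5.8]
finger_gap: 45.2
finger_force: 2.6
[-0.30056138 -0.0686176   5.26094975]
```

```bash
python3 -m inch '0 0 0.012 0 0 0 0.53;0 0 0 0 0 0 0.53;0 0 0 0 0 0 0.53'
python3 - <<'E'
from h import *
F=[]
for i in range(6):
    f=bot.grab_frame("wrist"); F.append(bot.read_state()["contact_force"])
print(np.mean(F,0)); cv2.imwrite("pics/wrist3.png",f["pixels"])
f=bot.grab_frame("side");cv2.imwrite("pics/side3.png",cv2.resize(f["pixels"][:,:],None,fx=1.4,fy=1.4))
E
```

```text
clock: 7.6
eef_pos: [579.8, -117.7, 110.2]
eef_rot: [3.141, -0.0, 1.245]
contact_force: [-1.0, -0.4, 6.5]
finger_gap: 45.0
finger_force: 3.0
[-0.6204043  -0.14311454  5.98190702]
```

View pics/wrist3.png

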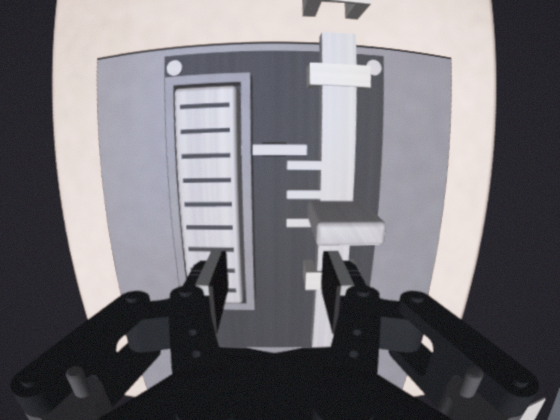

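```bash
python3 -m inch '0.02 0 0 0 0 0 0.53;0.02 0 0 0 0 0 0.53;0.02 0 0 0 0 0 0.53;0.02 0 0 0 0 0 0.53;0 0 0 0 0 0 0.53'
python3 - <<'E'
from h import *
print(bot.read_state())
f=bot.grab_frame("wrist"); cv2.imwrite("pics/wrist4.png",f["pixels"])
E
```

```text
clock: 8.45
eef_pos: [584.4, -104.3, 110.0]
eef_rot: [3.141, 0.003, 1.244]
contact_force: [-2.3, -3.8, 6.7]
finger_gap: 45.5
finger_force: 3.4
{'clock': 8.45, 'q': array([ 0.48354586,  0.62306314, -0.56563015,  1.74186029,  0.41464742,
        0.89876284, -0.58686685]), 'qd': array([ 0.00385684, -0.00205263, -0.00173354,  0.00118887, -0.00372241,
       -0.00445879,  0.00498225]), 'tau': array([ -2.75624044, -58.36255789,  -9.34319705, -18.81784022,
        -0.96545666,  -0.96540213,  -0.16077911]), 'eef_pos': array([ 584.35501813, -104.29452111,  110.01277436]), 'eef_rot': array([3.14147173e+00, 2.76380503e-03, 1.24410281e+00]), 'contact_force': array([-2.25319903, -3.82699704,  6.65414   ]), 'torque': array([-0.92797944,  0.46211514,  0.05710442]), 'finger_force': 3.439599159755744, 'finger_gap': 45.52117263702538}
```

View pics/wrist4.png

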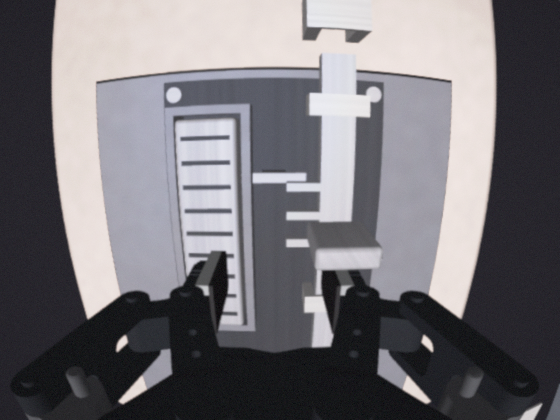

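```bash
python3 -m inch '0.02 0 0 0 0 0 0.53;0.02 0 0 0 0 0 0.53;0.02 0 0 0 0 0 0.53;0.02 0 0 0 0 0 0.53;0 0 0 0 0 0 0.53'
python3 -m inch '0.02 0 0 0 0 0 0.53;0.02 0 0 0 0 0 0.53;0.02 0 0 0 0 0 0.53;0 0 0 0 0 0 0.53'
```

```text
clock: 9.0
eef_pos: [589.4, -89.3, 110.0]
eef_rot: [-3.142, 0.003, 1.244]
contact_force: [-2.7, -5.5, 5.8]
finger_gap: 44.8
finger_force: 3.4
clock: 9.4
eef_pos: [593.2, -77.9, 110.0]
eef_rot: [-3.142, 0.003, 1.244]
contact_force: [-1.8, -4.7, 5.6]
finger_gap: 45.2
finger_force: 3.5
```

```bash
python3 -m inch '0.02 0 0 0 0 0 0.53;0.015 0 0 0 0 0 0.53;0 0 0 0 0 0 0.53'
python3 -m inch '0.015 0 0 0 0 0 0.53;0.01 0 0 0 0 0 0.53;0 0 0 0 0 0 0.53'
```

```text
clock: 9.7
eef_pos: [595.5, -71.5, 110.0]
eef_rot: [-3.142, 0.003, 1.244]
contact_force: [-1.5, -5.4, 6.7]
finger_gap: 45.4
finger_force: 3.5
clock: 10.0
eef_pos: [596.5, -68.2, 109.9]
eef_rot: [-3.141, 0.005, 1.242]
contact_force: [-3.0, -7.9, 7.3]
finger_gap: 45.2
finger_force: 5.8
```

```bash
python3 -m inch '0.015 0 0 0 0 0 0.53;0 0 0 0 0 0 0.53;0 0 0 0 0 0 0.53'
python3 - <<'E'
from h import *
f=bot.grab_frame("wrist"); cv2.imwrite("pics/wrist5.png",f["pixels"])
E
```

```text
clock: 10.3
eef_pos: [596.6, -68.1, 109.9]
eef_rot: [-3.14, 0.009, 1.24]
contact_force: [-6.9, -13.9, 10.6]
finger_gap: 45.6
finger_force: 8.6
```

View pics/wrist5.png

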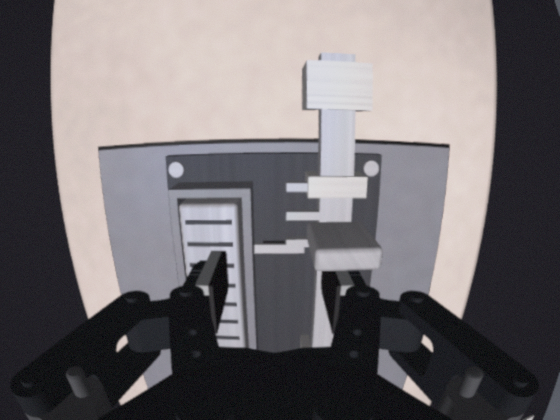

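```bash
python3 -m inch '-0.02 0 0 0 0 0 0.53;-0.02 0 0 0 0 0 0.53;0 0 0 0 0 0 0.53;0 0 -0.03 0 0 0 0.53;0 0 -0.05 0 0 0 0.53;0 0 -0.1 0 0 0 0.53;0 0 -0.15 0 0 0 0.53;0 0 -0.15 0 0 0 0.53;0 0 0 0 0 0 0.53'
python3 - <<'E'
from h import *
for c,f in look(["thumb","catch_top","objective_mid","dish_mid","slidebox_mid"],["wrist","scene"]):
    cv2.imwrite(f"pics/{c}6.png",f["pixels"])
E
```

```text
clock: 11.25
eef_pos: [597.5, -69.0, 210.2]
eef_rot: [3.136, -0.001, 1.245]
contact_force: [0.7, 0.1, 0.6]
finger_gap: 45.4
finger_force: 0.0
wrist thumb 0.84 [630.8 -59.8 121.1]
wrist catch_top 0.65 [712.4  61.2 106.5]
wrist catch_top 0.61 [558.4 -76.  120.7]
wrist objective_mid 0.82 [710.4  61.3 103.6]
wrist dish_mid 0.16 [709.6  60.8 104.3]
scene thumb 0.81 [627.4 -66.9 120.5]
scene catch_top 0.75 [562.2 -78.9 125.4]
scene objective_mid 0.84 [711.7  59.3 101.7]
scene slidebox_mid 0.91 [ 484.3 -348.3   15.6]
```

View pics/wrist6.png

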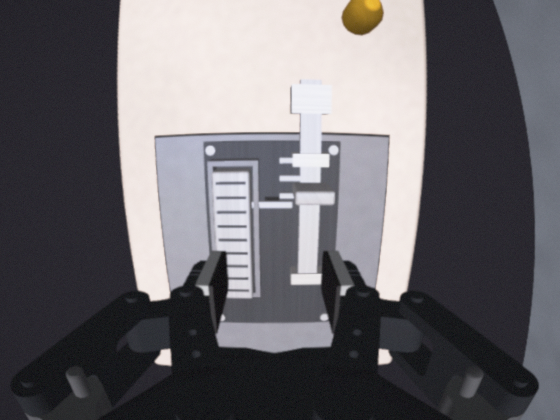

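The picture shows the bolt's nose through the keeper at (310, 90) and the thumb piece at (315, 198), about 43 mm on from its start. The catch at (233, 230) is back at its starting height, and the arm is clear.

```bash
python3 -c "
from workcell import bot
print(bot.close_job())"
```

```text
the job is handed in; nothing more can be done
None
```

The bolt was pushed to its hard stop with the catch held down, and the last pictures show its nose in the keeper and the catch back up. The objective and slide box had not moved; the dish was not detected in the last pictures, but the arm never went near it. I handed the job in, and it returned no verdict.

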